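Close the wheel jar: last wheel in, lid caught on its thread and screwed home

TASK

Tidy up the spare wheels: pick the loose wheel off the sloping sorting board and drop it into the open jar in the rack, then fetch the red lid from the board, set it squarely on that jar, turn it backwards (anticlockwise) until you feel it drop into its thread, and screw it down clockwise all the way to its stop. Leave the lid closed and level and do not disturb the toys and other things standing about.

Things in the scene. Friction and masses are not known exactly. Their poses are not given: they have to be found in the camera images.
- jar: Open jar, clear, square, 84 mm wide, a layer of wheels inside; the only one of three without a lid. Wedged in the rack: cannot turn or lift. Origin: centre of its underside, z up. Flat shoulder at z 72; white screw neck 47 mm wide from there to the rim at z 93, mouth 42 mm wide. On the neck four coarse right-hand thread flights, 56 mm over all, an entry every 90 deg (angle differs), a stop at each end.
- jar_mouth (a point): Centre of the open jar's mouth, at the rim, 93 mm above the jar's underside. The top 3.5 mm of the neck taper by 1.5 mm in radius; the lid has 1.2 mm of play around the neck.
- lid: Red round lid, 63 mm across, 24 mm high, 45 g, skirt 2.5 mm thick, four lugs inside its lower edge. Lies mouth down on the slope against the ledge. Origin: centre of its lower edge, z up through its top. Height of its origin above the jar's underside: resting on top of the threads 84 to 87 mm; dropped into the thread 78; screwed home 74 (skirt 2 mm above the shoulder).
- lid_top (a point): Centre of the lid's top. Set on the neck at any angle, the lid rests on the thread tops: clockwise it is blocked by the stops (2 mm higher than the flights); anticlockwise it falls 6 mm by its own weight, if not held up, into an entry within 83 deg and is blocked there. Then 60 to 70 deg clockwise takes it down 4 mm to the stop. It turns freely; if it catches aslant, turn back again.
- wheel: Spare toy wheel, black tyre and red hub, 32 mm across, 16 mm thick, 20 g, lying flat on the slope against the ledge. Origin: centre of its lower face, z along its axle, square to the slope.
- board: Sloping wooden sorting board, 376 mm wide, fixed to the bench. Its dark face rises away from the robot at 30 deg; a ledge 8 mm high runs along its lower edge. Origin: on the bench under its middle; x uphill (level), y along the ledge, z up. Face meets the ledge at x -85, z 22 mm and ends at z 122 mm. Wheel, lid and axle lie on it, above the ledge.
- axle: Bystander: steel toy axle with a yellow collar, 56 mm long, 9 mm thick, lying along the ledge of the board. Origin: under its middle.
- rack: Wooden rack with three jar pockets 120 mm apart along its y, 112 x 384 x 30 mm, fixed to the bench. Its floor is 6 mm thick. Origin: centre of its underside.
- jar_yellow: Bystander: closed jar with a yellow lid, full of yellow pegs, fixed in the rack, 98 mm high. Origin: centre of its underside.
- jar_blue: Bystander: closed jar with a blue lid, full of blue blocks, fixed in the rack, 98 mm high. Origin: centre of its underside.
- robot_toy: Bystander: loose white and orange toy robot, 115 mm high, 90 mm wide. Origin: between its feet.
- toy_car: Bystander: loose green toy car, 110 x 58 x 46 mm. Origin: under its middle.
- spaceship: Bystander: loose grey model spaceship on a black stand, 170 x 116 x 100 mm. Origin: under its stand.
- pen_pot: Bystander: loose blue pot with pencils, 68 mm across, 155 mm high. Origin: centre of its underside.
Not all that is in view belongs to the job. Of the things shaped like the wheel, the black one is meant.

How it is judged (in metres and radians):
On the way, in this order (a step that is already met when the one before it is completed fails the run):
1. the wheel lies inside the open jar (horizontal distance between wheel and jar below 0.04 m and z of wheel in the frame of jar between 0 and 0.065 m), for 0.2 s.
2. the lid has dropped into its thread (horizontal distance between lid and jar below 0.003 m and angle between lid's own z axis and vertical below 0.06 rad and z of lid in the frame of jar below 0.079 m), for 0.1 s.
At the end, for the whole second after the job is handed in: The wheel lies inside the open jar. The lid sits on that jar, level within 3.4 deg, centred within 3 mm, screwed home (its lower edge at most 75 mm above the jar's underside; fully home is 74), at rest. Nothing else pushed over 25 mm (all of step 1 and horizontal distance between lid and jar below 0.003 m and angle between lid's own z axis and vertical below 0.06 rad and z of lid in the frame of jar below 0.075 m and linear speed of lid below 0.02 m/s); the robot touches nothing.
It fails at once if the axle is pushed more than 25 mm (distance of axle from where it was at the start of the episode above 0.025 m).
It fails at once if the toy robot is pushed more than 25 mm or knocked over (distance of robot_toy from where it was at the start of the episode above 0.025 m or angle between robot_toy's own z axis and vertical above 0.5 rad).
It fails at once if the toy car is pushed more than 25 mm or knocked over (distance of toy_car from where it was at the start of the episode above 0.025 m or angle between toy_car's own z axis and vertical above 0.5 rad).
It fails at once if the spaceship is pushed more than 25 mm or knocked over (distance of spaceship from where it was at the start of the episode above 0.025 m or angle between spaceship's own z axis and vertical above 0.5 rad).
It fails at once if the pen pot is pushed more than 25 mm or knocked over (distance of pen_pot from where it was at the start of the episode above 0.025 m or angle between pen_pot's own z axis and vertical above 0.5 rad).
It also fails if it takes over 72 s, if anything falls off the work surface, if the arm or the gripper's body presses on something with over 40 N, if the wrist force passes 120 N, or if a joint passes its speed limit or range.

ROBOT

A 6-joint arm with a two-finger parallel gripper is mounted at the origin on the work surface. World frame = base frame: x ahead of the robot, y to its left, z up, the work surface at z = 0. Lengths are in mm, angles in degrees, forces in N, time in s.
With the tool pointing down it reaches from about 350 to 850 mm from the base axis. Payload 8.1 kg.
Tool frame: the origin (TCP) lies midway between the tips of the shut fingers; the grasp point (between the pads) lies 19 mm behind it (r.grip_depth is the distance from the TCP to the grasp point, in mm); z points along the fingers, y is the direction in which the jaws open and shut (so a half turn about z gives the same grasp; the last joint's range is limited). The gripper opens to 85 mm and grips with 20 to 120 N. Pads are 22 mm wide; open, the fingers measure 114 mm over their backs; the gripper's body (76 mm by 85 mm) begins 54 mm behind the grasp point. The pads swing forward as they close: fully open they stand 13 mm farther back than shut.
Start: joints at [-76.513, 7.471, 85.268, -0, 87.261, -4.893], TCP at [189.216, -569.388, 231.292] pointing down, gripper open.
Joint ranges: [-169.43, 169.43], [-51.17, 129.36], [1.28, 143.12], [-76.62, 256.62], [0, 156.53], [-152.29, 152.29]. Speed limits (degrees/s): [136.94, 136.94, 159.86, 180, 180, 180].

INTERFACE

Orientations are given as [roll, pitch, yaw] about the fixed x, y, z axes, in that order (R = Rz(yaw) Ry(pitch) Rx(roll)).
In Python, from bench import r, imaging gives the robot as it stands.
- The arm moves only by the shell command python3 -m creep 'ROWS' [FORCE]. ROWS is text: rows parted by semicolons, each of 7 numbers parted by spaces: the shift along the tool's x, y, z in cm, then the turn, a rotation vector about the tool's x, y, z in degrees, then the finger opening in cm, from 0 to 8.54. In form: dx dy dz ax ay az gripper; .... A call has 1 to 20 rows; each row is the pose to reach, as a shift and turn from the pose measured when the call began, along the tool's axes at that moment; what a row does not reach only later rows make up. A row lasts 1/10 s, in which the tool goes at most 50 mm and 8.59 degrees, less where a joint would pass 70% of its speed; a pose out of reach is approached as far as the arm can. A call with a gripper value outside its range is refused whole. The fingers move at their own pace and stop on an object; FORCE is the grip in N (left out, the last holds). Time passes only in rows, so rows that repeat a pose let the fingers close. It gives the time, the measured TCP pose, the force and the opening at its end, in the units of the state.
- r.sense(): the state, without advancing time (a new reading comes with each control period).
- imaging.snapshot(name): name is "side" or "top" or "wrist"; returns the picture (400x640x3 uint8, red, green, blue); there is no depth.
- imaging.camera_info(name): a dict with "camera_matrix" (3x3 intrinsics, pixels), "R" (3x3) and "t" (3): a world point X has camera coordinates R X + t. Camera axes: x right, y down, z forward; pixel columns grow to the right and rows downward; lengths in mm; the calibration is good to about 2 mm. A picture is of the moment at which its call begins: read the wrist's pose just before it. camera_info takes no time and is no camera call; for the wrist camera it gives the pose at the moment of the call.
- r.hand_in(): hands the job in, once; it reports no verdict.
The state is a dict: "time": time; "joint_pos": joint angles; "qd": joint speeds; "joint_efforts": joint torques, N m; "tool_pos": TCP position; "tcp_rot": TCP orientation; "ft_force": force on the tool from outside, world axes, zero at the start; "wrist_torque": the same for the moment, N m; "finger_gap": finger opening in mm.
Only numpy, scipy, OpenCV 4.12 (cv2) and the standard library are available. Lean on these libraries where they do the work, as an engineer would, in place of code of your own. Each camera call takes 0.05 s, during which the arm holds its last target.

## Working session

There is one attempt and no reset: what is moved stays moved. The work goes in short steps, Python scripts to look and compute and a shell command to move; the robot and the scene stay as the last step left them, time stands still between calls to the robot, and variables do not carry over. Pictures are saved under pics/ and viewed, and the job is handed in when it is done.

```bash
ls -la; mkdir -p pics; python3 - <<'E'
from bench import r, imaging
import cv2
s=r.sense(); print(s)
for n in ["side","top","wrist"]:
    ci=imaging.camera_info(n); print(n,ci)
    cv2.imwrite(f"pics/{n}0.png",imaging.snapshot(n)[:,:,::-1])
E
```

```text
total 12
drwxr-xr-x  3 agent agent 4096 Dec  7 16:15 .
drwxr-xr-x 23 root  root  4096 Dec  7 16:15 ..
drwxr-xr-x  2 agent agent 4096 Dec  7 16:15 pics
{'time': 0.0, 'joint_pos': array([-7.65133661e+01,  7.51491330e+00,  8.53291455e+01,  2.17682329e-03,
        8.72608310e+01, -4.89216172e+00]), 'qd': array([-0.11750471,  0.02080959, -0.03674303,  0.0099052 ,  0.01153354,
        0.10274279]), 'joint_efforts': array([-6.93983820e-04, -5.69394743e+01, -5.00555634e+01, -4.45012176e-05,
        1.47781981e-02, -1.42669620e-06]), 'tool_pos': array([ 189.09520953, -568.85251616,  230.24773701]), 'tcp_rot': array([-1.79895678e+02, -1.11112836e-02,  1.83786795e+01]), 'ft_force': array([ 0.72135817, -0.06694985, -0.47611291]), 'wrist_torque': array([-0.10054554,  0.0197964 , -0.01454618]), 'finger_gap': 85.01548083523043}
side {'camera_matrix': array([[451.99248053,   0.        , 328.88762854],
       [  0.        , 451.99248053, 200.04137441],
       [  0.        ,   0.        ,   1.        ]]), 'R': array([[-0.91068715, -0.41287202,  0.01362403],
       [-0.26754634,  0.56436641, -0.7809670
[... 188 characters left out ...]
     [  0.        , 422.5022918 , 197.69824944],
       [  0.        ,   0.        ,   1.        ]]), 'R': array([[ 0.02349624, -0.99961963, -0.0144406 ],
       [-0.9962971 , -0.0222183 , -0.08305677],
       [ 0.08270433,  0.01633865, -0.99644018]]), 't': array([  70.74555985,  552.32685758, 1281.89998546])}
wrist {'camera_matrix': array([[352.64843057,   0.        , 322.67171747],
       [  0.        , 352.64843057, 200.12867764],
       [  0.        ,   0.        ,   1.        ]]), 'R': array([[ 0.31481444, -0.94915194, -0.00156679],
       [-0.90205886, -0.29970732,  0.31058869],
       [-0.29526544, -0.09636447, -0.95054311]]), 't': array([-599.16634606,  -40.29572683,  379.55515299])}
```

View pics/top0.png

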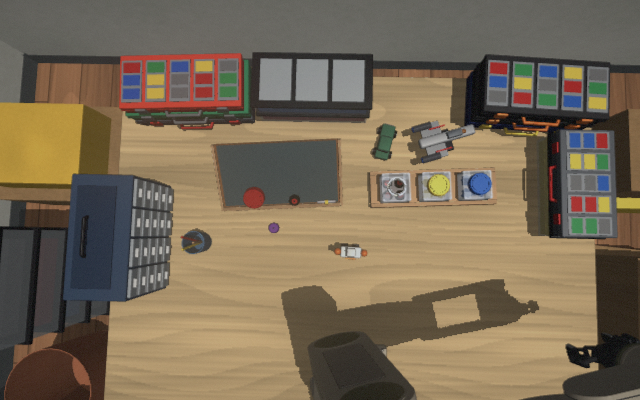

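View pics/side0.png

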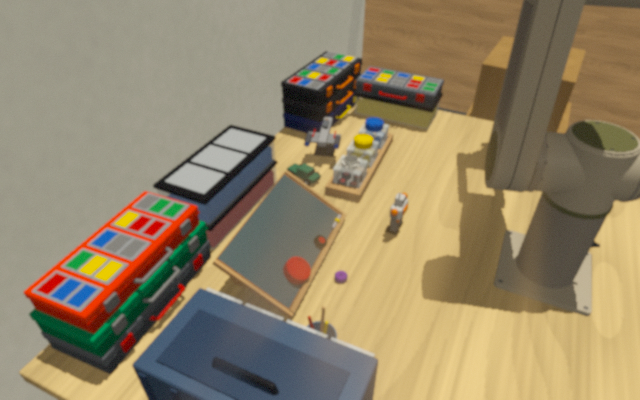

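View pics/wrist0.png

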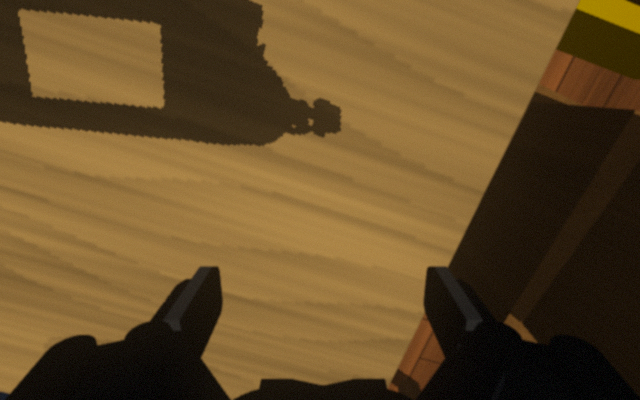

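The top view shows the red lid at (254,198), the black wheel at (294,200), the axle at (326,202) and the open jar at (394,186). The purple disc at (274,228) is a decoy. The side view shows the same layout.

```bash
cat > h.py <<'E'
import numpy as np, cv2
from bench import r, imaging
from scipy.spatial.transform import Rotation as Ro
def ray(ci,u,v):
    K,R,t=ci["camera_matrix"],ci["R"],ci["t"]
    d=R.T@np.linalg.solve(K,[u,v,1.0]); return -R.T@t,d/np.linalg.norm(d)
def onz(ci,u,v,z):
    c,d=ray(ci,u,v); return c+d*(z-c[2])/d[2]
def onplane(ci,u,v,p0,n):
    c,d=ray(ci,u,v); return c+d*((p0-c)@n)/(d@n)
def proj(ci,X):
    x=ci["R"]@np.asarray(X,float)+ci["t"]; x=ci["camera_matrix"]@x; return x[:2]/x[2]
def tri(*cs):
    A=np.zeros((3,3));b=np.zeros(3)
    for ci,u,v in cs:
        c,d=ray(ci,u,v);P=np.eye(3)-np.outer(d,d);A+=P;b+=P@c
    return np.linalg.solve(A,b)
def Rt(s): return Ro.from_euler('xyz',s["tcp_rot"],degrees=True)
def plan(pos,R=None):
    """shift in cm and rotvec deg in tool axes from the current pose"""
    s=r.sense();R0=Rt(s)
    d=R0.inv().apply(np.asarray(pos)-s["tool_pos"])/10
    v=np.zeros(3) if R is None else np.degrees((R0.inv()*R).as_rotvec())
    return np.round(d,2),np.round(v,2)
def blobs(m,amin=20):
    n,l,st,ce=cv2.connectedComponentsWithStats(m.astype(np.uint8)); return [(ce[i].round(1),st[i]) for i in range(1,n) if st[i][4]>=amin]
E
python3 - <<'E'
from h import *
im=cv2.imread("pics/top0.png"); ci=imaging.camera_info("top")
cv2.imwrite("pics/topz.png",cv2.resize(im[120:260,200:400],None,fx=4,fy=4,interpolation=cv2.INTER_CUBIC))
cv2.imwrite("pics/topz2.png",cv2.resize(im[110:260,340:500],None,fx=4,fy=4,interpolation=cv2.INTER_CUBIC))
im2=cv2.imread("pics/side0.png")
cv2.imwrite("pics/sidez.png",cv2.resize(im2[100:300,210:410],None,fx=3,fy=3,interpolation=cv2.INTER_CUBIC))
for n,u,v,z in [("robot toy",350,252,60),("pen",195,240,50),("jar",394,186,99),("yel",438,185,104),("blue",480,183,104),("wheelapprox",294,200,45),("lid",254,198,60),("axle",326,202,30),("UL",215,146,125),("UR",340,139,125),("LL",224,208,25),("LR",341,206,25),("car",385,141,25),("ship",445,137,60)]:
    print(n,onz(ci,u,v,z).round(0))
E
```

```text
robot toy [387.   7.  60.]
pen [412. 474.  50.]
jar [ 583. -116.   99.]
yel [ 588. -242.  104.]
blue [ 596. -363.  104.]
wheelapprox [540. 179.  45.]
lid [542. 299.  60.]
axle [537.  82.  30.]
UL [685. 405. 125.]
UR [713.  45. 125.]
LL [511. 397.  25.]
LR [526.  36.  25.]
car [732. -97.  25.]
ship [ 740. -274.   60.]
```

View pics/topz.png

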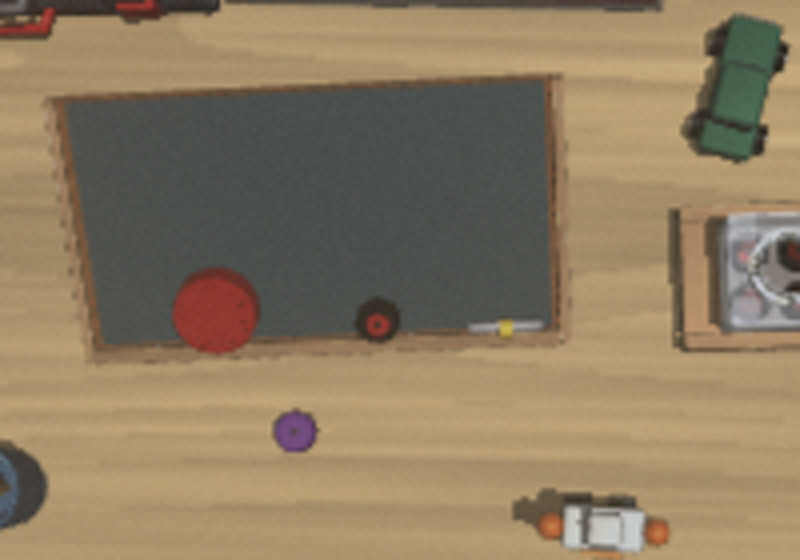

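View pics/topz2.png

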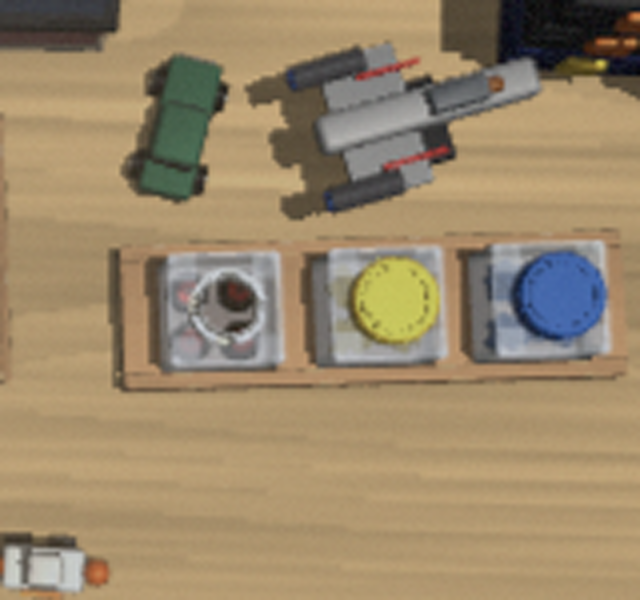

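View pics/sidez.png

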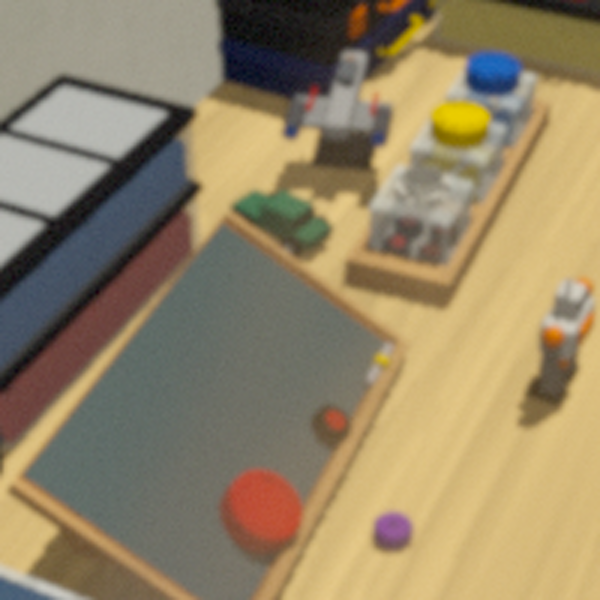

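```bash
python3 - <<'E'
from h import *
ct=imaging.camera_info("top"); cs=imaging.camera_info("side")
T=cv2.cvtColor(cv2.imread("pics/top0.png"),cv2.COLOR_BGR2HSV).astype(int);S=cv2.cvtColor(cv2.imread("pics/side0.png"),cv2.COLOR_BGR2HSV).astype(int)
def red(H): return ((H[...,0]<8)|(H[...,0]>172))&(H[...,1]>140)&(H[...,2]>70)
for n,H,a in(("top",T,(210,350,140,215)),("side",S,(210,350,170,310))):
    m=red(H);k=np.zeros_like(m);k[a[2]:a[3],a[0]:a[1]]=1
    print(n,"red",blobs(m&k,6))
    for c,lo,hi in(("yel",22,34),("blu",100,118)):
        m=(H[...,0]>=lo)&(H[...,0]<=hi)&(H[...,1]>150)&(H[...,2]>90)
        print(n,c,[b for b in blobs(m,60)])
# dark face lower edge fit (top)
m=((T[...,2]<110)&(T[...,1]<70)).astype(np.uint8)
lo=[(u,max(np.where(m[150:215,u])[0])+150) for u in list(range(265,282))+list(range(302,314))+list(range(228,236))]
lo=np.array(lo,float);p=np.polyfit(lo[:,0],lo[:,1],1);print(p)
up=np.array([(u,min(np.where(m[130:180,u])[0])+130) for u in range(222,334)],float);q=np.polyfit(up[:,0],up[:,1],1);print(q)
for pp,z in((p,26),(q,122)):
    a=onz(ct,230,np.polyval(pp,230),z);b=onz(ct,330,np.polyval(pp,330),z);d=a-b;print(a.round(1),b.round(1),"yaw",np.degrees(np.arctan2(-d[0],d[1])))
E
```

```text
top red [(array([253.6, 197.6]), array([244, 187,  20,  21, 330], dtype=int32)), (array([294. , 200.8]), array([292, 199,   5,   5,  22], dtype=int32))]
top yel [(array([203.8,  66. ]), array([196,  62,  16,   9, 139], dtype=int32)), (array([572.5,  72.8]), array([565,  68,  16,  11, 160], dtype=int32)), (array([155.3,  79.2]), array([148,  75,  16,  10, 149], dtype=int32)), (array([522.5,  83.1]), array([515,  78,  16,  11, 158], dtype=int32)), (array([155.,  93.]), array([148,  89,  15,   9, 135], dtype=int32)), (array([597.5, 102.9]), array([589,  98,  17,  11, 162], dtype=int32)), (array([520.8, 133.1]), array([505, 129,  34,   7,  61], dtype=int32)), (array([ 37.7, 150.6]), array([ 28, 140,  18,  22, 139], dtype=int32)), (array([575.4, 161.2]), array([571, 155,  10,  13, 118], dtype=int32)), (array([589.5, 161.5]), array([585, 155,  10,  14, 126], dtype=int32)), (array([603.9, 204.4]), array([599, 198,  10,  14, 125], dtype=int32)), (array([628.4, 203.1]), array([617, 198,  23,  12, 255], dtype=int32))]
top blu [(array([547.8,  71.1]), array([540,  66,  17,  11, 164], dtype=int3
[... 822 characters left out ...]
y([126.3, 219. ]), array([115, 212,  23,  15, 173], dtype=int32)), (array([ 93. , 264.7]), array([ 80, 256,  27,  19, 243], dtype=int32)), (array([108.4, 270.4]), array([ 96, 261,  26,  20, 253], dtype=int32))]
side blu [(array([373.9, 123.6]), array([367, 118,  16,  12, 162], dtype=int32)), (array([103.9, 238.3]), array([ 94, 231,  21,  15, 154], dtype=int32)), (array([ 65.8, 289.2]), array([ 53, 280,  27,  20, 238], dtype=int32)), (array([ 81.6, 295.6]), array([ 69, 286,  26,  20, 250], dtype=int32))]
[-4.88517040e-02  2.16309646e+02]
[-4.58494208e-02  1.55500000e+02]
[520.9 378.4  26. ] [542.9  69.9  26. ] yaw 4.087677119249228
[689.4 362.4 122. ] [708.7  73.3 122. ] yaw 3.827900031735257
```

```bash
python3 - <<'E'
from h import *
ct=imaging.camera_info("top"); cs=imaging.camera_info("side")
print("wheel tri",tri((ct,294,200.8),(cs,321.2,239.4)).round(1),"top@44",onz(ct,294,200.8,43.9).round(1))
print("wheel side@44",onz(cs,321.2,239.4,43.9).round(1))
print("lid @58.5",onz(ct,253.8,198,58.5).round(1))
print("jar",onz(ct,397,186,99).round(1), "blue",onz(ct,480.3,183.2,104).round(1))
s=r.sense()
b=np.radians(4.0)
Rw=Ro.from_euler('z',4,degrees=True)
tool=Ro.from_matrix(np.column_stack([[np.cos(np.pi/6),0,.5],[0,-1,0],[.5,0,-np.cos(np.pi/6)]]))
R=Rw*tool
print(R.as_euler('xyz',degrees=True))
# waypoint
print(plan([480,-250,300],Ro.from_euler('xyz',[180,0,4],degrees=True)))
E
```

```text
wheel tri [537.4 179.5  41.6] top@44 [537.2 179.3  43.9]
wheel side@44 [536.3 181.7  43.9]
lid @58.5 [541.9 299.5  58.5]
jar [ 583.1 -124.5   99. ] blue [ 595.9 -363.9  104. ]
[180. -30.   4.]
(array([ 37.66, -21.11,  -6.92]), array([-0.08,  0.  , 14.38]))
```

```bash
python3 -m creep '37.7 -21.1 -6.9 0 0 14.4 8.5;37.7 -21.1 -6.9 0 0 14.4 8.5;37.7 -21.1 -6.9 0 0 14.4 8.5;37.7 -21.1 -6.9 0 0 14.4 8.5;37.7 -21.1 -6.9 0 0 14.4 8.5;37.7 -21.1 -6.9 0 0 14.4 8.5;37.7 -21.1 -6.9 0 0 14.4 8.5;37.7 -21.1 -6.9 0 0 14.4 8.5;37.7 -21.1 -6.9 0 0 14.4 8.5;37.7 -21.1 -6.9 0 0 14.4 8.5;37.7 -21.1 -6.9 0 0 14.4 8.5;37.7 -21.1 -6.9 0 0 14.4 8.5'
python3 - <<'E'
from h import *
R=Ro.from_euler('xyz',[180,-30,4],degrees=True)
n=-R.as_matrix()[:,2]
w=np.array([537.2,179.4,43.9])
print(n, r.sense()["joint_pos"].round(1),plan(w+100*n,R))
E
```

```text
time: 1.35
tool_pos: [479.8, -250.4, 299.3]
tcp_rot: [-179.9, 0.1, 4.0]
ft_force: [0.4, 0.2, -0.3]
finger_gap: 85.0
[-0.49878203 -0.03487824  0.8660254 ] [-33.   -2.6  88.6   0.   94.1  53. ] (array([  3.71, -42.45,  16.94]), array([-0.08, 30.07, -0.07]))
```

```bash
python3 -m creep '3.7 -42.4 16.9 0 30 0 7;3.7 -42.4 16.9 0 30 0 7;3.7 -42.4 16.9 0 30 0 7;3.7 -42.4 16.9 0 30 0 7;3.7 -42.4 16.9 0 30 0 7;3.7 -42.4 16.9 0 30 0 7;3.7 -42.4 16.9 0 30 0 7;3.7 -42.4 16.9 0 30 0 7;3.7 -42.4 16.9 0 30 0 7;3.7 -42.4 16.9 0 30 0 7;3.7 -42.4 16.9 0 30 0 7;3.7 -42.4 16.9 0 30 0 7;3.7 -42.4 16.9 0 30 0 7'
python3 - <<'E'
from h import *
ci=imaging.camera_info("wrist");print(r.sense()["tool_pos"],r.sense()["joint_pos"].round(1))
im=imaging.snapshot("wrist");cv2.imwrite("pics/w1.png",im[:,:,::-1])
np.savez("w1.npz",**ci)
w=np.array([537.2,179.4,43.9]);print(proj(ci,w))
E
```

```text
time: 2.65
tool_pos: [487.7, 173.9, 131.3]
tcp_rot: [-179.9, -30.0, 3.8]
ft_force: [0.7, -0.2, 0.0]
finger_gap: 69.6
[487.68040151 173.90443518 131.32759741] [ 19.3 -29.2 133.1 -10.3  47.5 110.5]
[319.54256748 200.35288906]
```

View pics/w1.png

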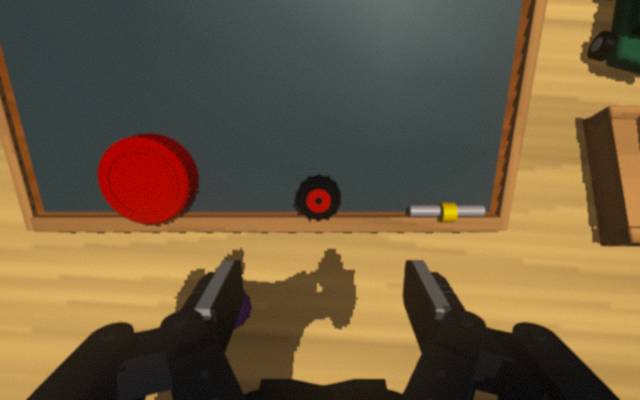

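```bash
python3 - <<'E'
from h import *
ci=dict(np.load("w1.npz"));im=cv2.imread("pics/w1.png");H=cv2.cvtColor(im,cv2.COLOR_BGR2HSV).astype(int)
m=((H[...,0]<8)|(H[...,0]>172))&(H[...,1]>150)&(H[...,2]>80)
for c,st in blobs(m,80):print(c,st)
m=(H[150:208,280:360,2]<45)|m[150:208,280:360]
for c,st in blobs(m,200):print(c+[280,150],st)
# bright top face of lid only
m=((H[...,0]<8)|(H[...,0]>172))&(H[...,1]>150)&(H[...,2]>150)
for c,st in blobs(m,80):
  print("bright",c,st)
# lid silhouette outer contour ellipse
for c,z in(((318.5,201),43.9),((145,180),58.5)): print(onz(ci,*c,z).round(1))
cv2.imwrite("pics/w1z.png",cv2.resize(im[120:240,80:360],None,fx=2.8,fy=2.8,interpolation=cv2.INTER_CUBIC))
E
```

```text
[146.1 177.6] [  97  133  100   91 6919]
[318.2 200.4] [306 189  25  24 458]
[317.7 192.8] [  14   24   47   34 1211]
bright [142.5 179.6] [  99  137   88   86 5732]
bright [318.4 200.4] [308 190  22  22 318]
[536.7 180.1  43.9]
[540.5 300.5  58.5]
```

View pics/w1z.png

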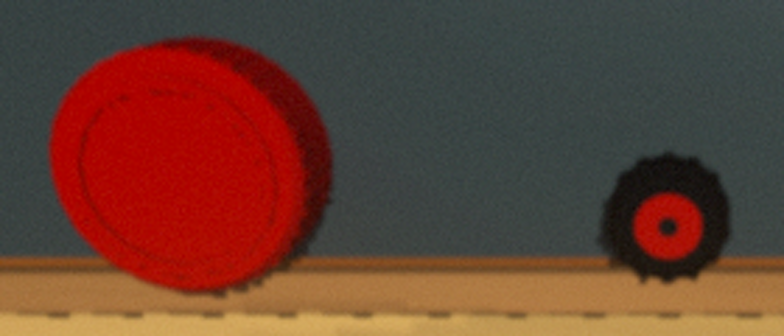

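```bash
python3 - <<'E'
from h import *
R=Ro.from_euler('xyz',[180,-30,4],degrees=True)
n=-R.as_matrix()[:,2]
w=np.array([536.9,179.8,43.9])
print(plan(w+30*n,R),plan(w-9*n,R))
E
```

```text
(array([-0.12, -0.26,  7.06]), array([ 0.01,  0.02, -0.22])) (array([-0.11, -0.26, 10.96]), array([ 0.01,  0.02, -0.22]))
```

```bash
python3 -m creep '-0.1 -0.3 4 0 0 -0.2 5.2;-0.1 -0.3 7 0 0 -0.2 5.2;-0.1 -0.3 7 0 0 -0.2 5.2;-0.1 -0.3 8 0 0 -0.2 5.2;-0.1 -0.3 9 0 0 -0.2 5.2;-0.1 -0.3 10 0 0 -0.2 5.2;-0.1 -0.3 10.9 0 0 -0.2 5.2;-0.1 -0.3 10.9 0 0 -0.2 5.2' 40
python3 - <<'E'
from h import *
im=imaging.snapshot("wrist");cv2.imwrite("pics/w2.png",im[:,:,::-1])
R=Ro.from_euler('xyz',[180,-30,4],degrees=True)
n=-R.as_matrix()[:,2]
w=np.array([536.9,179.8,43.9]);print(plan(w-9*n,R))
E
```

```text
time: 3.5
tool_pos: [541.8, 179.4, 37.6]
tcp_rot: [180.0, -30.0, 3.9]
ft_force: [0.4, -0.2, 1.2]
finger_gap: 52.0
(array([-0.11, -0.05,  0.14]), array([ 0.06, -0.03, -0.1 ]))
```

View pics/w2.png

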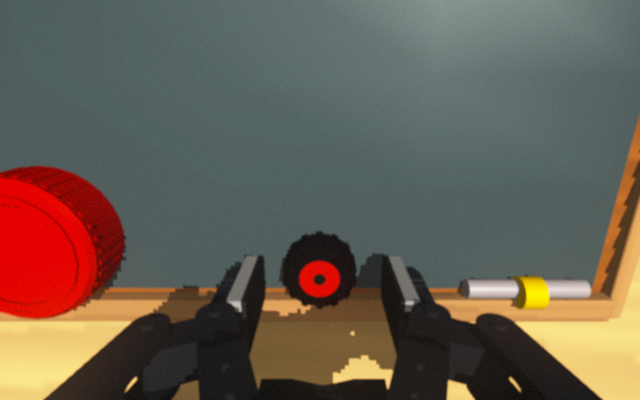

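The wheel at (319,278) is centred between the pads, at about (250) and (398). Next I close on it.

```bash
python3 -m creep '-0.1 0 0.1 0 0 0 5.2;-0.1 0 0.1 0 0 0 2.5;-0.1 0 0.1 0 0 0 2.5;-0.1 0 0.1 0 0 0 2.5;-0.1 0 0.1 0 0 0 2.5;-0.1 0 0.1 0 0 0 2.5' 40
python3 -m creep '0 0 -3 0 0 0 2.5;0 0 -8 0 0 0 2.5;0 0 -12 0 0 0 2.5;0 0 -12 0 0 0 2.5'
python3 - <<'E'
from h import *
im=imaging.snapshot("wrist");cv2.imwrite("pics/w3.png",im[:,:,::-1])
print(r.sense()["joint_pos"].round(1))
E
```

```text
time: 4.15
tool_pos: [541.7, 179.5, 37.8]
tcp_rot: [180.0, -30.1, 3.9]
ft_force: [-8.7, -3.3, 10.2]
finger_gap: 29.3
time: 4.55
tool_pos: [483.9, 177.0, 150.0]
tcp_rot: [-179.8, -30.8, 3.8]
ft_force: [0.7, 1.0, 0.6]
finger_gap: 29.3
[ 20.  -31.7 133.2 -10.6  49.3 111. ]
```

View pics/w3.png

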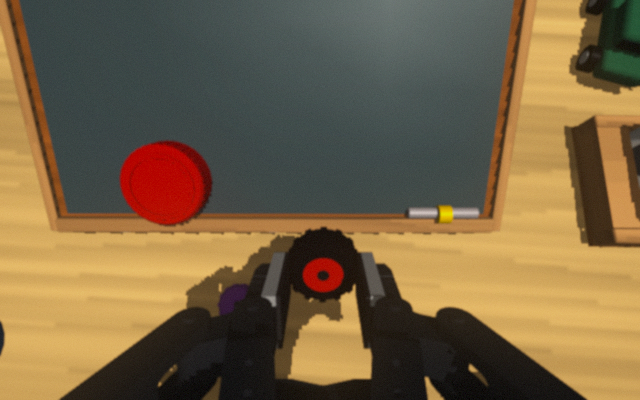

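```bash
python3 - <<'E'
from h import *
print(plan([583.1,-124.5,220],Ro.from_euler('xyz',[180,0,4],degrees=True)))
E
```

```text
(array([10.54, 30.71, -2.33]), array([ -0.11, -30.6 ,  -0.11]))
```

```bash
python3 -m creep '1 3 -5 0 -8 0 2.5;10.5 30.7 -2.3 0 -30.6 0 2.5;10.5 30.7 -2.3 0 -30.6 0 2.5;10.5 30.7 -2.3 0 -30.6 0 2.5;10.5 30.7 -2.3 0 -30.6 0 2.5;10.5 30.7 -2.3 0 -30.6 0 2.5;10.5 30.7 -2.3 0 -30.6 0 2.5;10.5 30.7 -2.3 0 -30.6 0 2.5;10.5 30.7 -2.3 0 -30.6 0 2.5;10.5 30.7 -2.3 0 -30.6 0 2.5;10.5 30.7 -2.3 0 -30.6 0 2.5;10.5 30.7 -2.3 0 -30.6 0 2.5'
python3 - <<'E'
from h import *
ci=imaging.camera_info("wrist");im=imaging.snapshot("wrist");cv2.imwrite("pics/w4.png",im[:,:,::-1]);np.savez("w4.npz",**ci)
print(proj(ci,[583.1,-124.5,99]))
im=imaging.snapshot("top");cv2.imwrite("pics/t4.png",im[:,:,::-1])
E
```

```text
time: 5.8
tool_pos: [582.7, -123.0, 219.4]
tcp_rot: [-179.9, 0.0, 4.0]
ft_force: [1.0, 0.4, 0.2]
finger_gap: 29.5
[324.79042423 191.71900362]
```

View pics/w4.png

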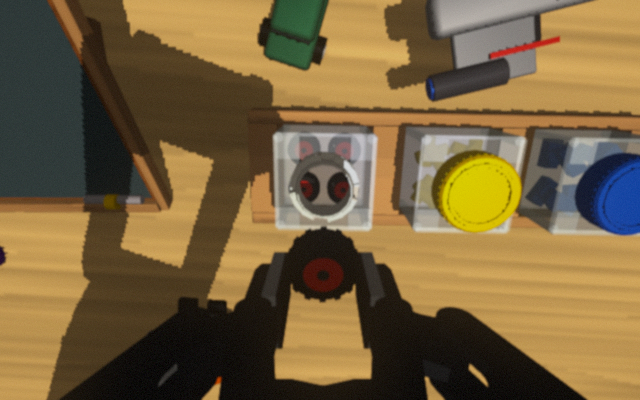

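```bash
python3 - <<'E'
from h import *
im=cv2.imread("pics/w4.png")
cv2.imwrite("pics/w4z.png",cv2.resize(im[120:240,265:385],None,fx=5,fy=5,interpolation=cv2.INTER_CUBIC))
E
```

```text
(no output)
```

View pics/w4z.png

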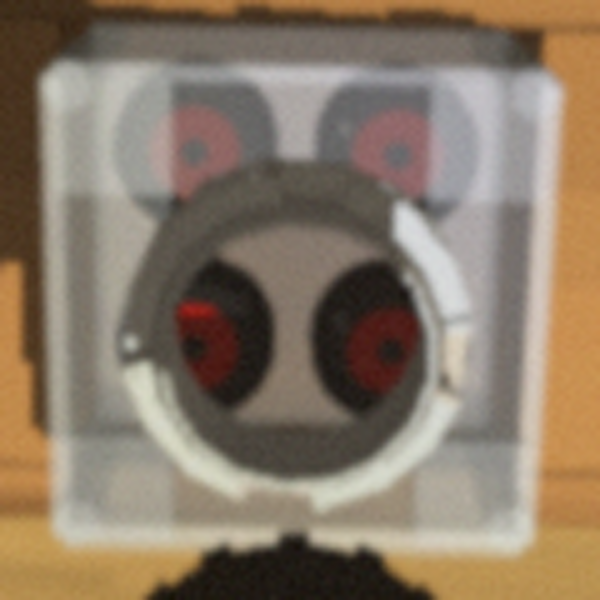

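```bash
python3 - <<'E'
from h import *
ci=dict(np.load("w4.npz"))
im=cv2.imread("pics/w4.png")
big=cv2.resize(im[120:240,265:385],None,fx=5,fy=5,interpolation=cv2.INTER_CUBIC)
J=np.array([583.1,-124.5,0])
print(onz(ci,324.6,181.6,78).round(1))
a=np.linspace(0,2*np.pi,73)
for rad,z,c in((23.5-1.5,99,(0,0,255)),(21,99,(255,0,0)),(28,91,(0,255,0))):
    p=np.array([proj(ci,J+[rad*np.cos(t),rad*np.sin(t),z]) for t in a]);p=((p-[265,120])*5).astype(np.int32);cv2.polylines(big,[p],True,c,1)
q=Ro.from_euler('z',3.1,degrees=True)
p=np.array([proj(ci,J+[0,0,78]+q.apply([x,y,0])) for x,y in((42,42),(42,-42),(-42,-42),(-42,42))]);p=((p-[265,120])*5).astype(np.int32);cv2.polylines(big,[p],True,(255,0,255),1)
cv2.imwrite("pics/w4o.png",big)
E
```

```text
[ 585.5 -124.2   78. ]
```

View pics/w4o.png

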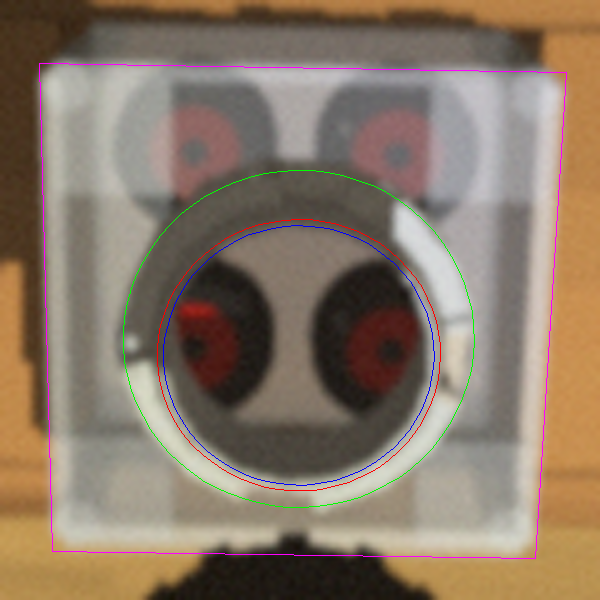

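```bash
python3 - <<'E'
from h import *
R=Ro.from_euler('xyz',[180,0,4],degrees=True)
print(plan([584,-124.2,115],R),plan([584,-124.2,102.5],R))
E
```

```text
(array([ 0.11,  0.11, 10.47]), array([-0.13, -0.01,  0.01])) (array([ 0.11,  0.12, 11.72]), array([-0.13, -0.01,  0.01]))
```

```bash
python3 -m creep '0.1 0.1 4 0 0 0 2.5;0.1 0.1 8 0 0 0 2.5;0.1 0.1 9.5 0 0 0 2.5;0.1 0.1 10.5 0 0 0 2.5;0.1 0.1 11.1 0 0 0 2.5;0.1 0.1 11.7 0 0 0 2.5;0.1 0.1 11.7 0 0 0 2.5'
python3 - <<'E'
from h import *
im=imaging.snapshot("wrist");cv2.imwrite("pics/w5.png",im[:,:,::-1])
E
```

```text
time: 6.6
tool_pos: [584.4, -124.2, 103.3]
tcp_rot: [-179.9, -0.1, 4.0]
ft_force: [-0.3, 0.3, 0.7]
finger_gap: 29.4
```

View pics/w5.png

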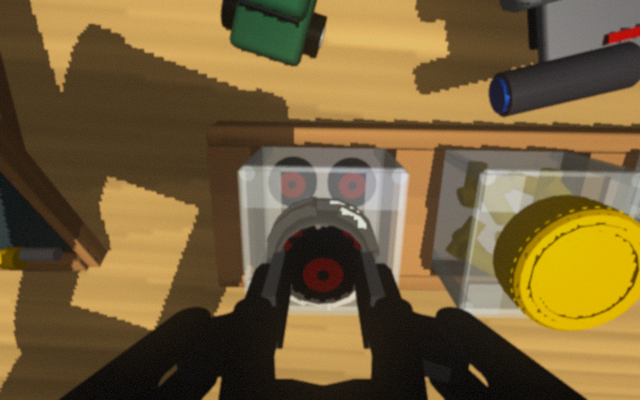

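The wheel at (322,272) sits in the mouth of the neck, with no contact force. Next I release it.

```bash
python3 -m creep '0 0 0 0 0 0 5;0 0 0 0 0 0 5;0 0 0 0 0 0 5;0 0 0 0 0 0 5;0 0 0 0 0 0 5;0 0 -4 0 0 0 6;0 0 -8 0 0 0 8;0 0 -11 0 0 0 8.5;0 0 -11 0 0 0 8.5'
python3 - <<'E'
from h import *
ci=imaging.camera_info("wrist");im=imaging.snapshot("wrist");cv2.imwrite("pics/w6.png",im[:,:,::-1]);np.savez("w6.npz",**ci)
R=Ro.from_euler('xyz',[180,-30,4],degrees=True);n=-R.as_matrix()[:,2]
print(plan(np.array([541,300.2,58.5])+75*n,R))
E
```

```text
time: 7.55
tool_pos: [587.3, -125.3, 220.1]
tcp_rot: [179.9, -0.6, 4.0]
ft_force: [0.1, -0.6, 0.8]
finger_gap: 84.7
(array([ -5.34, -42.73,   9.31]), array([2.00e-02, 2.96e+01, 2.00e-02]))
```

View pics/w6.png

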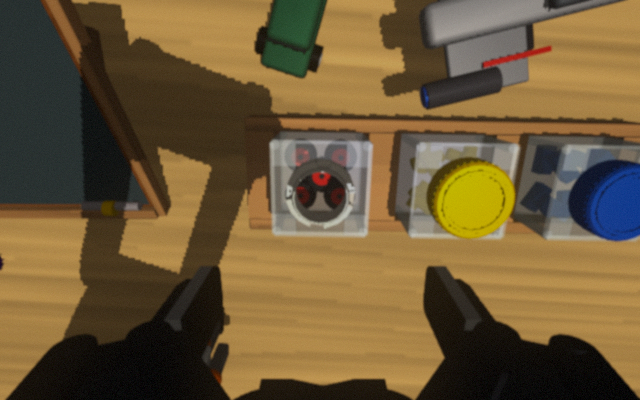

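```bash
python3 - <<'E'
from h import *
im=cv2.imread("pics/w6.png");cv2.imwrite("pics/w6z.png",cv2.resize(im[125:245,260:380],None,fx=5,fy=5,interpolation=cv2.INTER_CUBIC))
E
```

```text
(no output)
```

View pics/w6z.png

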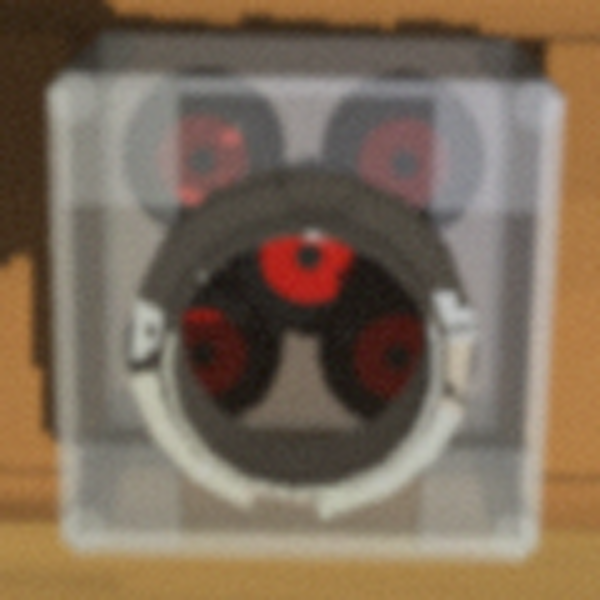

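The wheel lies flat on the layer inside the jar: its red hub shows at about (322,178), below the rim. Now the lid.

```bash
python3 -m creep '-5.3 -42.7 9.3 0 29.6 0 8.5;-5.3 -42.7 9.3 0 29.6 0 8.5;-5.3 -42.7 9.3 0 29.6 0 8.5;-5.3 -42.7 9.3 0 29.6 0 8.5;-5.3 -42.7 9.3 0 29.6 0 8.5;-5.3 -42.7 9.3 0 29.6 0 8.5;-5.3 -42.7 9.3 0 29.6 0 8.5;-5.3 -42.7 9.3 0 29.6 0 8.5;-5.3 -42.7 9.3 0 29.6 0 8.5;-5.3 -42.7 9.3 0 29.6 0 8.5;-5.3 -42.7 9.3 0 29.6 0 8.5;-5.3 -42.7 9.3 0 29.6 0 8.5'
python3 - <<'E'
from h import *
ci=imaging.camera_info("wrist");im=imaging.snapshot("wrist");cv2.imwrite("pics/w7.png",im[:,:,::-1]);np.savez("w7.npz",**ci)
print(r.sense()["joint_pos"].round(1))
R=Ro.from_euler('xyz',[180,-30,4],degrees=True).as_matrix()
big=im[:,:,::-1].copy()
a=np.linspace(0,2*np.pi,73);L=np.array([541,300.2,58.5])
for h,c in((0,(0,255,0)),(-24,(255,255,0))):
    p=np.array([proj(ci,L+R@[31.5*np.cos(t),31.5*np.sin(t),-h]) for t in a])
    cv2.polylines(big,[(p*1).astype(np.int32)],True,c,1)
cv2.imwrite("pics/w7o.png",cv2.resize(big[60:330,150:490],None,fx=2.2,fy=2.2))
E
```

```text
time: 8.8
tool_pos: [503.7, 296.3, 122.5]
tcp_rot: [179.9, -29.9, 4.0]
ft_force: [-0.6, -0.2, 0.2]
finger_gap: 85.3
[ 34.5 -11.9 121.1 -20.6  46.3 131.7]
```

View pics/w7o.png

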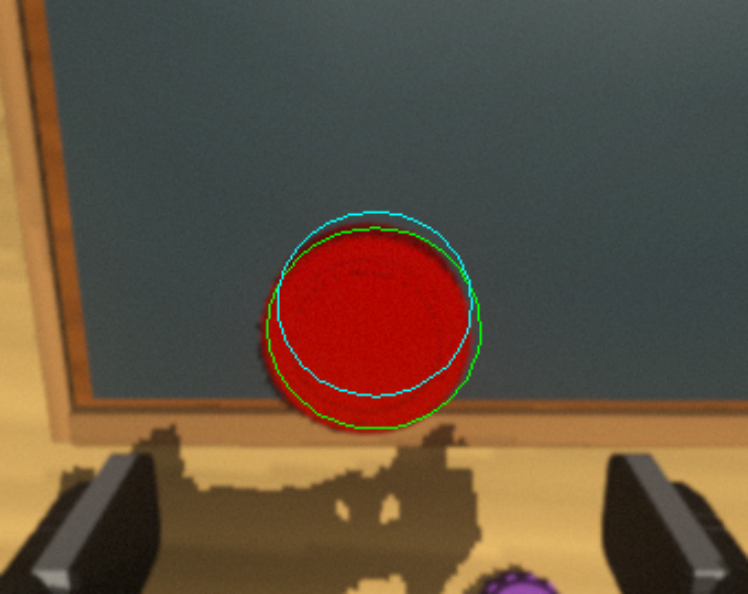

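```bash
python3 - <<'E'
from h import *
im=cv2.imread("pics/w7.png")
cv2.imwrite("pics/w7z.png",cv2.resize(im[150:265,260:380],None,fx=5,fy=5,interpolation=cv2.INTER_CUBIC))
H=cv2.cvtColor(im,cv2.COLOR_BGR2HSV).astype(int)
for th in(40,100,140,170):
    m=((H[...,0]<8)|(H[...,0]>172))&(H[...,1]>150)&(H[...,2]>th)
    print(th,[ (c,st) for c,st in blobs(m,800)])
E
```

```text
40 [(array([316.1, 209.4]), array([ 268,  161,   97,   96, 7204], dtype=int32))]
100 [(array([316.4, 210.2]), array([ 269,  162,   96,   95, 7007], dtype=int32))]
140 [(array([316.6, 211.6]), array([ 271,  167,   93,   90, 6538], dtype=int32))]
170 [(array([316.8, 211.6]), array([ 272,  169,   90,   86, 5408], dtype=int32))]
```

View pics/w7z.png

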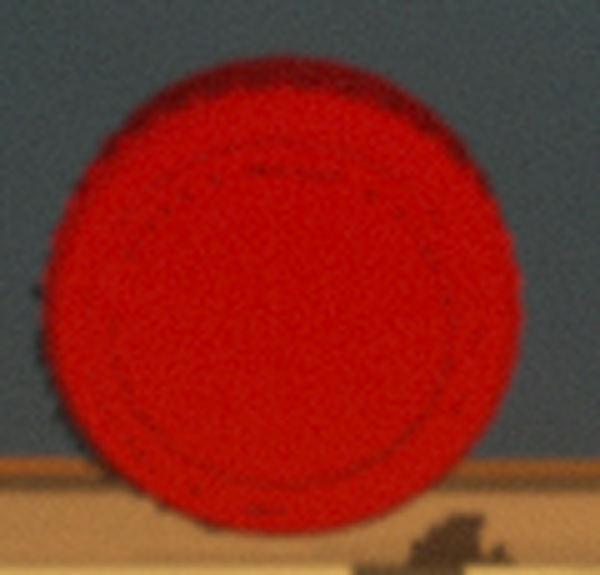

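```bash
python3 - <<'E'
from h import *
R=Ro.from_euler('xyz',[180,-30,4],degrees=True);n=-R.as_matrix()[:,2]
L=np.array([539.7,302.1,57.8])
print(plan(L+25*n,R),plan(L-22*n,R))
E
```

```text
(array([-0.16, -0.37,  4.95]), array([ 0.08,  0.03, -0.03])) (array([-0.15, -0.38,  9.65]), array([ 0.08,  0.03, -0.03]))
```

```bash
python3 -m creep '-0.15 -0.4 3 0 0 0 8.5;-0.15 -0.4 5 0 0 0 8.5;-0.15 -0.4 5 0 0 0 8.5;-0.15 -0.4 5 0 0 0 8.5;-0.15 -0.4 6 0 0 0 8.5;-0.15 -0.4 7 0 0 0 8.5;-0.15 -0.4 8 0 0 0 8.5;-0.15 -0.4 8.9 0 0 0 8.5;-0.15 -0.4 9.6 0 0 0 8.5;-0.15 -0.4 9.6 0 0 0 8.5'
python3 - <<'E'
from h import *
ci=imaging.camera_info("wrist");im=imaging.snapshot("wrist");cv2.imwrite("pics/w8.png",im[:,:,::-1])
R=Ro.from_euler('xyz',[180,-30,4],degrees=True);n=-R.as_matrix()[:,2]
L=np.array([539.7,302.1,57.8])
print(plan(L-22*n,R),proj(ci,L))
E
```

```text
time: 9.85
tool_pos: [550.0, 302.5, 37.5]
tcp_rot: [179.9, -29.8, 4.0]
ft_force: [0.0, 0.1, -0.9]
finger_gap: 85.3
(array([ 0.07, -0.01, -0.02]), array([ 0.12,  0.12, -0.02])) [321.62030004 294.55042058]
```

View pics/w8.png

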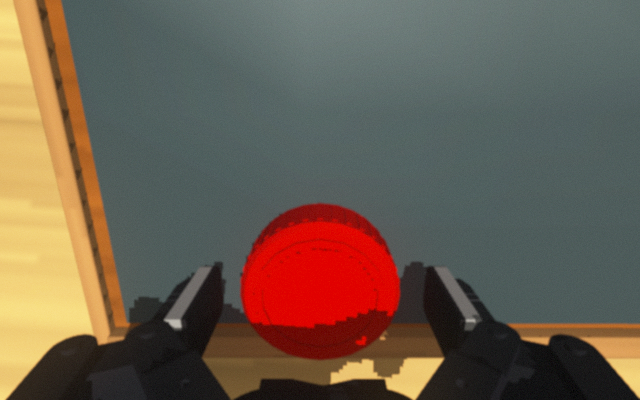

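```bash
python3 - <<'E'
from h import *
ci=imaging.camera_info("wrist");im=cv2.imread("pics/w8.png")
R=Ro.from_euler('xyz',[180,-30,4],degrees=True).as_matrix()
L=np.array([539.7,302.1,57.8])
a=np.linspace(0,2*np.pi,73)
for h,rad,c in((0,30.7,(0,255,0)),(24,31.5,(255,255,0))):
    p=np.array([proj(ci,L+R@[rad*np.cos(t),rad*np.sin(t),h]) for t in a])
    print(p.min(0),p.max(0));cv2.polylines(im,[p.astype(np.int32)],True,c,1)
cv2.imwrite("pics/w8o.png",cv2.resize(im[190:370,220:420],None,fx=3,fy=3))
E
```

```text
[243.67505769 221.93584479] [400.37737898 358.00021047]
[253.01103877 199.44928573] [390.97039847 322.84489222]
```

View pics/w8o.png

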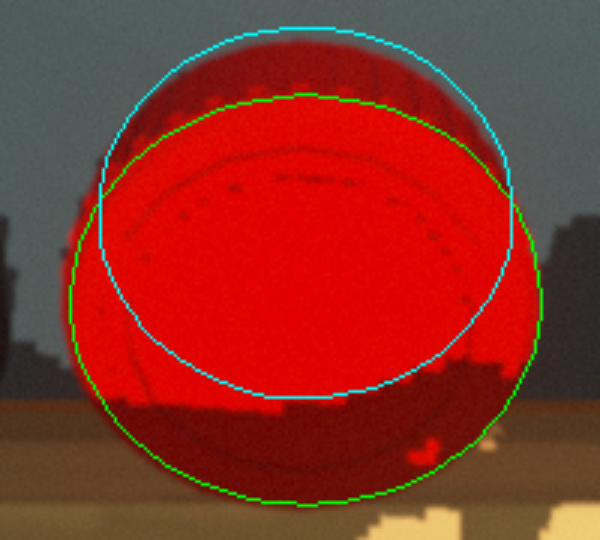

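```bash
python3 -m creep '0.07 0 0 0 0.1 0 8;0.07 0 0 0 0.1 0 7;0.07 0 0 0 0.1 0 5.8;0.07 0 0 0 0.1 0 5.8;0.07 0 0 0 0.1 0 5.8;0.07 0 0 0 0.1 0 5.8' 40
python3 -m creep '0 0 -2 0 0 0 5.8;0 0 -5 0 0 0 5.8;0 0 -9 0 0 0 5.8;0 0 -9 0 0 0 5.8'
python3 - <<'E'
from h import *
ci=imaging.camera_info("wrist");im=imaging.snapshot("wrist");cv2.imwrite("pics/w9.png",im[:,:,::-1])
print(r.sense()["joint_pos"].round(1))
for y in (4,45):
  R=Ro.from_euler('xyz',[180,0,y],degrees=True)
  print(plan([584.2,-124.1,180],R))
E
```

```text
time: 10.5
tool_pos: [550.7, 303.0, 39.3]
tcp_rot: [179.9, -30.0, 4.0]
ft_force: [-5.0, -1.0, 5.9]
finger_gap: 61.7
time: 10.9
tool_pos: [507.1, 302.2, 123.7]
tcp_rot: [-179.8, -30.4, 3.9]
ft_force: [1.4, 0.4, -0.2]
finger_gap: 61.6
[ 34.9 -11.  120.7 -21.2  45.6 132.6]
(array([ 7.1 , 43.  , -2.73]), array([ -0.11, -30.35,  -0.04]))
(array([ 7.1 , 43.  , -2.73]), array([ 10.75, -29.07, -40.06]))
```

View pics/w9.png

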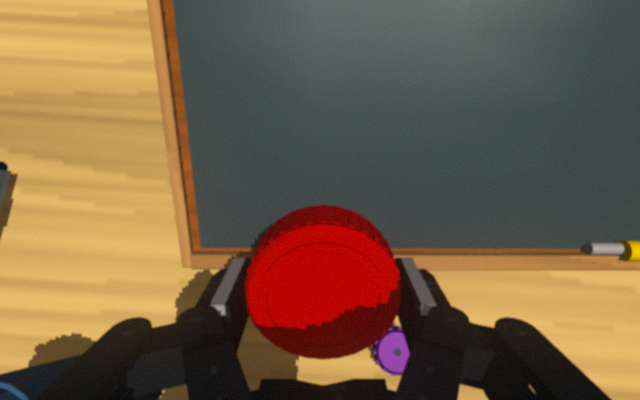

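```bash
python3 -m creep '0 3 -5 0 -8 0 5.8;7.1 43 -2.7 0 -30.3 0 5.8;7.1 43 -2.7 0 -30.3 0 5.8;7.1 43 -2.7 0 -30.3 0 5.8;7.1 43 -2.7 0 -30.3 0 5.8;7.1 43 -2.7 0 -30.3 0 5.8;7.1 43 -2.7 0 -30.3 0 5.8;7.1 43 -2.7 0 -30.3 0 5.8;7.1 43 -2.7 0 -30.3 0 5.8;7.1 43 -2.7 0 -30.3 0 5.8;7.1 43 -2.7 0 -30.3 0 5.8;7.1 43 -2.7 0 -30.3 0 5.8;7.1 43 -2.7 0 -30.3 0 5.8;7.1 43 -2.7 0 -30.3 0 5.8'
python3 - <<'E'
from h import *
ci=imaging.camera_info("wrist");im=imaging.snapshot("wrist");cv2.imwrite("pics/w10.png",im[:,:,::-1])
s=r.sense();print(s["joint_pos"].round(1),s["finger_gap"])
for n in("top","side"):
  im=imaging.snapshot(n);cv2.imwrite(f"pics/{n}10.png",im[:,:,::-1])
z=cv2.imread("pics/side10.png")[80:230,300:450];cv2.imwrite("pics/s10z.png",cv2.resize(z,None,fx=4,fy=4,interpolation=cv2.INTER_CUBIC))
R=Rt(s).as_matrix();L=s["tool_pos"]-22*R[:,2]
im=cv2.imread("pics/w10.png");a=np.linspace(0,2*np.pi,73)
for h,rad,c in((0,30.7,(0,255,0)),(24,31.5,(255,255,0))):
    p=np.array([proj(ci,L+R@[rad*np.cos(t),rad*np.sin(t),h]) for t in a]);cv2.polylines(im,[p.astype(np.int32)],True,c,1)
cv2.imwrite("pics/w10o.png",cv2.resize(im[80:380,200:440],None,fx=2,fy=2))
R=Ro.from_euler('xyz',[180,0,4],degrees=True)
print(plan([584.2,-124.1,110],R),plan([584.2,-124.1,95],R))
E
```

```text
time: 12.35
tool_pos: [584.2, -122.4, 179.5]
tcp_rot: [-179.9, -0.0, 4.1]
ft_force: [0.5, 0.5, -0.1]
finger_gap: 61.7
[-16.9   8.6  89.4   0.1  82.   69. ] 61.80113492353876
(array([-0.03,  0.11,  6.98]), array([-0.12, -0.06,  0.07])) (array([-0.03,  0.12,  8.48]), array([-0.12, -0.06,  0.07]))
```

View pics/w10o.png

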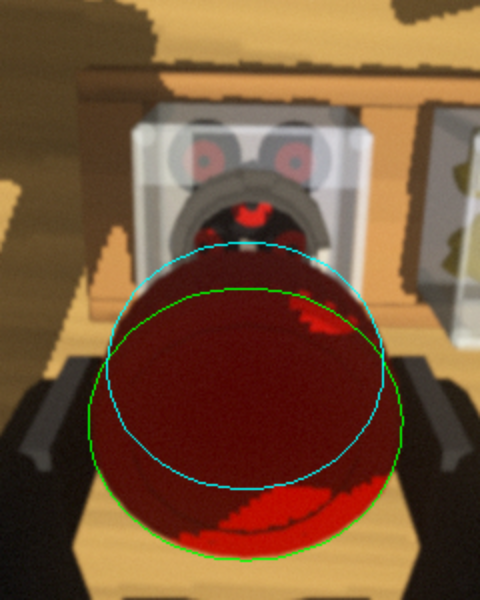

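View pics/s10z.png

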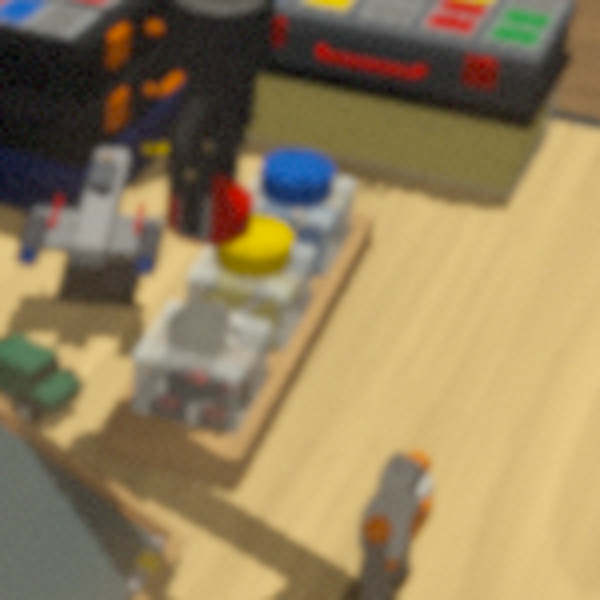

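```bash
python3 -m creep '0 0.12 3 0 0 0 5.8;0 0.12 6 0 0 0 5.8;0 0.12 7 0 0 0 5.8;0 0.12 7.3 0 0 0 5.8;0 0.12 7.3 0 0 0 5.8;0 0.12 7.3 0 0 0 5.8'
python3 - <<'E'
from h import *
for n in("wrist",):
  im=imaging.snapshot(n);cv2.imwrite(f"pics/{n}11.png",im[:,:,::-1])
R=Ro.from_euler('xyz',[180,0,4],degrees=True)
print(plan([584.2,-124.1,95],R))
E
```

```text
time: 13.1
tool_pos: [585.7, -124.4, 108.7]
tcp_rot: [-179.9, -0.2, 4.1]
ft_force: [-0.4, -0.3, 0.1]
finger_gap: 61.7
(array([-0.16, -0.05,  1.38]), array([-0.06, -0.21,  0.07]))
```

View pics/wrist11.png

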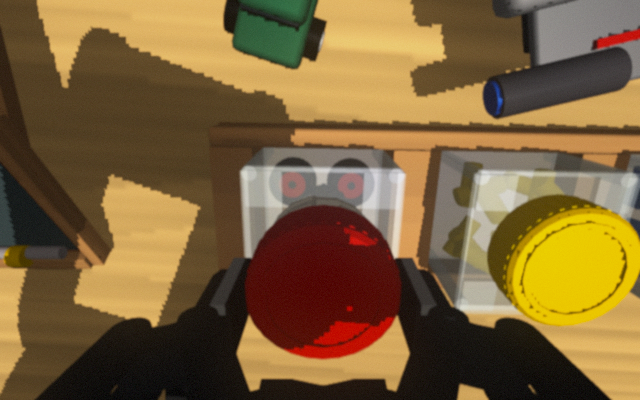

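```bash
python3 -m creep '-0.16 -0.05 0 0 -0.2 0 5.8;-0.16 -0.05 0.2 0 -0.2 0 5.8;-0.16 -0.05 0.4 0 -0.2 0 5.8;-0.16 -0.05 0.6 0 -0.2 0 5.8;-0.16 -0.05 0.7 0 -0.2 0 5.8'
python3 - <<'E'
from h import *
R=Ro.from_euler('xyz',[180,0,4],degrees=True)
print(r.sense()["ft_force"],r.sense()["wrist_torque"],plan([584.2,-124.1,95],R))
E
```

```text
time: 13.65
tool_pos: [583.9, -124.0, 101.3]
tcp_rot: [-179.9, 0.0, 4.1]
ft_force: [-0.5, 0.4, -0.0]
finger_gap: 61.8
[-0.47192464  0.37232238 -0.02912852] [ 0.02324809  0.04170456 -0.05190441] (array([0.03, 0.01, 0.63]), array([-0.07,  0.02,  0.07]))
```

```bash
python3 -m creep '0.03 0 0.15 0 0 0 5.8;0.03 0 0.3 0 0 0 5.8;0.03 0 0.4 0 0 0 5.8'
python3 -m creep '0 0 0.1 0 0 0 5.8;0 0 0.2 0 0 0 5.8;0 0 0.2 0 0 0 5.8'

```

```text
time: 13.95
tool_pos: [584.1, -124.0, 97.0]
tcp_rot: [-179.9, 0.0, 4.1]
ft_force: [0.6, 0.1, -0.6]
finger_gap: 61.7
time: 14.25
tool_pos: [584.0, -123.9, 94.8]
tcp_rot: [-179.9, 0.1, 4.1]
ft_force: [0.0, 0.1, -0.7]
finger_gap: 61.6
```

```bash
python3 -m creep '0 0 0.1 0 0 0 5.8;0 0 0.1 0 0 0 5.8'
python3 -m creep '0 0 0.1 0 0 0 5.8;0 0 0.1 0 0 0 5.8'

```

```text
time: 14.45
tool_pos: [584.2, -124.0, 94.1]
tcp_rot: [-179.9, 0.0, 4.1]
ft_force: [-0.6, 0.3, 1.9]
finger_gap: 61.6
time: 14.65
tool_pos: [584.4, -124.0, 93.8]
tcp_rot: [-179.9, -0.0, 4.1]
ft_force: [-1.1, 1.2, 4.9]
finger_gap: 61.8
```

```bash
python3 -m creep '0 0 0.1 0 0 -4 5.8;0 0 0.1 0 0 -8 5.8;0 0 0.1 0 0 -12 5.8;0 0 0.1 0 0 -16 5.8'; python3 -m creep '0 0 0.1 0 0 -4 5.8;0 0 0.1 0 0 -8 5.8;0 0 0.1 0 0 -12 5.8;0 0 0.1 0 0 -16 5.8'
```

```text
time: 15.05
tool_pos: [585.5, -123.7, 94.5]
tcp_rot: [-180.0, -0.2, 20.2]
ft_force: [0.1, 3.7, 9.0]
finger_gap: 61.4
time: 15.45
tool_pos: [585.3, -123.6, 93.3]
tcp_rot: [180.0, -0.1, 36.4]
ft_force: [-0.8, -0.0, -0.1]
finger_gap: 61.7
```

```bash
python3 -m creep '-0.1 -0.04 0.1 0 0 0 5.8;-0.1 -0.04 0.2 0 0 0 5.8;-0.1 -0.04 0.2 0 0 0 5.8'
```

```text
time: 15.75
tool_pos: [585.0, -123.9, 92.4]
tcp_rot: [179.9, -0.2, 36.3]
ft_force: [-0.5, 2.0, 6.8]
finger_gap: 61.5
```

```bash
python3 -m creep '-0.06 0 0.1 0 0 -4 5.8;-0.06 0 0.1 0 0 -8 5.8;-0.06 0 0.1 0 0 -12 5.8;-0.06 0 0.1 0 0 -12 5.8'; python3 - <<'E'
from h import *
s=r.sense();print(s["wrist_torque"],s["joint_pos"].round(1))
E
```

```text
time: 16.15
tool_pos: [585.0, -124.2, 92.4]
tcp_rot: [179.8, -0.2, 48.3]
ft_force: [-1.1, 1.6, 6.6]
finger_gap: 61.5
[0.19343022 0.31730933 0.12433738] [-17.   13.   94.    0.2  72.8  24.7]
```

```bash
python3 -m creep '0 0 0.1 0 0 -4 5.8;0 0 0.1 0 0 -8 5.8;0 0 0.1 0 0 -12 5.8;0 0 0.1 0 0 -12 5.8';python3 -m creep '0 0 0.1 0 0 -4 5.8;0 0 0.1 0 0 -8 5.8;0 0 0.1 0 0 -12 5.8;0 0 0.1 0 0 -12 5.8'; python3 - <<'E'
from h import *
s=r.sense();print(s["wrist_torque"],s["joint_pos"].round(1))
im=imaging.snapshot("wrist");cv2.imwrite("pics/w12.png",im[:,:,::-1])
im=imaging.snapshot("side");cv2.imwrite("pics/s12.png",cv2.resize(im[80:200,300:420,::-1],None,fx=5,fy=5,interpolation=cv2.INTER_CUBIC))
E
```

```text
time: 16.55
tool_pos: [585.2, -123.7, 92.4]
tcp_rot: [179.8, -0.2, 60.3]
ft_force: [-3.1, 2.1, 9.0]
finger_gap: 61.7
time: 16.95
tool_pos: [585.3, -123.3, 92.4]
tcp_rot: [179.7, -0.2, 72.4]
ft_force: [-3.7, 3.4, 9.0]
finger_gap: 61.7
[0.46910301 0.73087542 0.08478702] [-16.9  13.   94.    0.2  72.7   0.6]
```

View pics/w12.png

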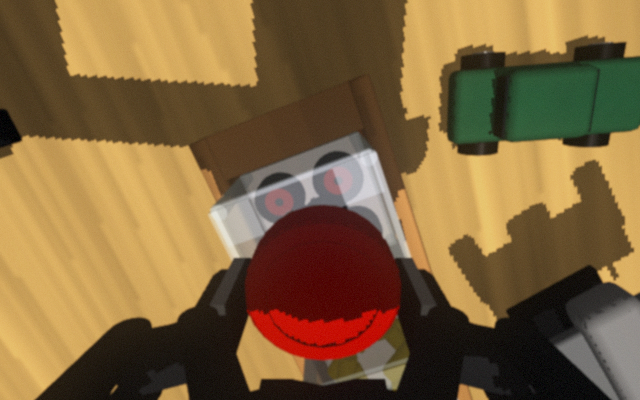

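View pics/s12.png

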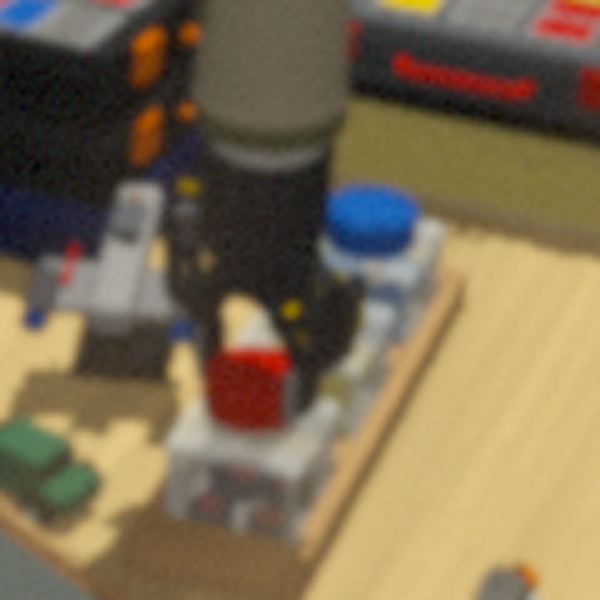

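```bash
python3 -m creep '-0.06 -0.06 0.05 0 0 -4 5.8;-0.06 -0.06 0.05 0 0 -8 5.8;-0.06 -0.06 0.1 0 0 -12 5.8;-0.06 -0.06 0.1 0 0 -12 5.8';python3 -m creep '0 0 0.1 0 0 -4 5.8;0 0 0.1 0 0 -8 5.8;0 0 0.1 0 0 -12 5.8;0 0 0.1 0 0 -12 5.8'; python3 - <<'E'
from h import *
s=r.sense();print(s["wrist_torque"],s["joint_pos"].round(1))
E
```

```text
time: 17.45
tool_pos: [584.7, -123.8, 91.6]
tcp_rot: [179.7, -0.1, 84.2]
ft_force: [-0.8, 0.6, 2.9]
finger_gap: 61.5
time: 17.85
tool_pos: [584.1, -123.2, 90.1]
tcp_rot: [179.7, -0.1, 96.0]
ft_force: [-1.6, 3.9, 1.3]
finger_gap: 61.7
[ 0.70411266  0.38636291 -0.84889126] [-17.   13.   94.3   0.3  72.6 -23.1]
```

```bash
python3 -m creep '0 0 0.1 0 0 2 5.8;0 0 0.2 0 0 2 5.8;0 0 0.3 0 0 2 5.8;0 0 0.3 0 0 2 5.8'; python3 - <<'E'
from h import *
s=r.sense();print(s["wrist_torque"],s["joint_pos"].round(1))
E
```

```text
time: 18.25
tool_pos: [583.9, -123.1, 86.8]
tcp_rot: [179.7, -0.2, 94.0]
ft_force: [-0.4, 1.8, -0.1]
finger_gap: 61.6
[ 0.14824022  0.06991139 -0.04979147] [-17.   13.2  94.4   0.3  72.2 -21.1]
```

```bash
python3 -m creep '0 0 0.1 0 0 0 5.8;0 0 0.1 0 0 0 5.8;0 0 0.1 0 0 0 5.8';python3 -m creep '0 0 0.1 0 0 0 5.8;0 0 0.1 0 0 0 5.8'; python3 - <<'E'
from h import *
im=imaging.snapshot("wrist");cv2.imwrite("pics/w13.png",im[:,:,::-1])
im=imaging.snapshot("side");cv2.imwrite("pics/s13.png",cv2.resize(im[80:200,300:420,::-1],None,fx=5,fy=5,interpolation=cv2.INTER_CUBIC))
E
```

```text
time: 18.55
tool_pos: [584.0, -123.1, 86.0]
tcp_rot: [179.7, -0.2, 94.0]
ft_force: [-1.4, 2.4, 3.1]
finger_gap: 61.4
time: 18.75
tool_pos: [584.0, -123.0, 85.8]
tcp_rot: [179.7, -0.2, 94.0]
ft_force: [-4.9, 3.6, 8.5]
finger_gap: 61.4
```

View pics/s13.png

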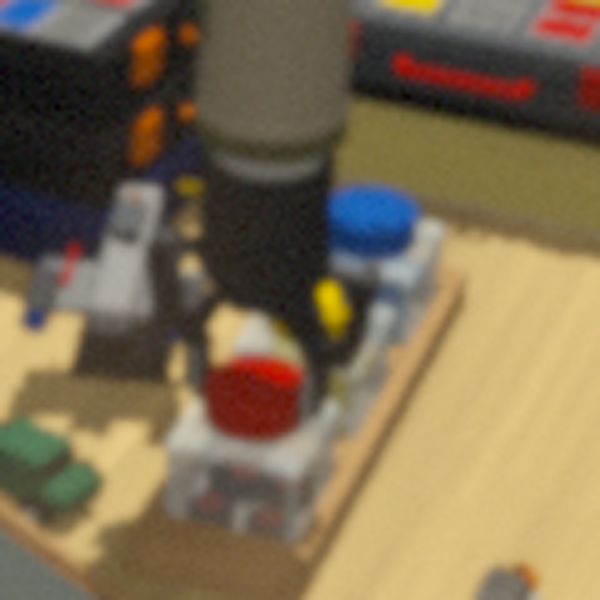

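View pics/w13.png

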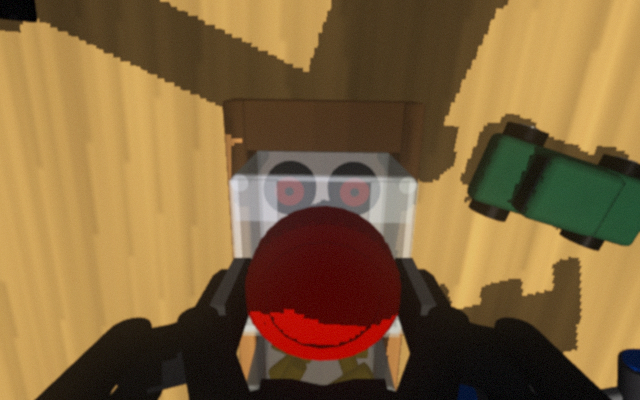

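```bash
python3 -m creep '0.03 -0.05 0 0 0 4 5.8;0.03 -0.05 0.05 0 0 8 5.8;0.03 -0.05 0.08 0 0 12 5.8;0.03 -0.05 0.1 0 0 16 5.8;0.03 -0.05 0.12 0 0 20 5.8';python3 - <<'E'
from h import *
s=r.sense();print(s["wrist_torque"],s["ft_force"])
E
```

```text
time: 19.35
tool_pos: [584.0, -123.2, 84.8]
tcp_rot: [179.7, -0.2, 73.8]
ft_force: [0.8, -0.3, 0.7]
finger_gap: 61.6
[-0.02489825 -0.10603434  0.02253319] [ 0.82666567 -0.31902431  0.7217442 ]
```

Free turning and descending on the thread pitch. I'll continue.

```bash
python3 -m creep '0 0 0.03 0 0 4 5.8;0 0 0.06 0 0 8 5.8;0 0 0.08 0 0 12 5.8;0 0 0.11 0 0 16 5.8;0 0 0.14 0 0 20 5.8';python3 - <<'E'
from h import *
s=r.sense();print(s["wrist_torque"],s["ft_force"])
E
python3 -m creep '0 0 0.03 0 0 4 5.8;0 0 0.06 0 0 8 5.8;0 0 0.09 0 0 12 5.8;0 0 0.11 0 0 15 5.8;0 0 0.11 0 0 15 5.8';python3 - <<'E'
from h import *
s=r.sense();print(s["wrist_torque"],s["ft_force"])
E
```

```text
time: 19.85
tool_pos: [584.4, -123.8, 83.5]
tcp_rot: [179.7, -0.3, 53.7]
ft_force: [0.2, -0.2, 0.4]
finger_gap: 61.7
[-0.06267929 -0.08373976  0.06935101] [ 0.21795366 -0.22749665  0.42844496]
time: 20.35
tool_pos: [584.6, -124.0, 82.6]
tcp_rot: [179.8, -0.4, 38.6]
ft_force: [-0.3, 0.9, 2.1]
finger_gap: 61.7
[ 0.12402127  0.13514661 -0.00433283] [-0.33440986  0.868125    2.08684332]
```

```bash
python3 -m creep '0 0 0.03 0 0 4 5.8;0 0 0.06 0 0 8 5.8;0 0 0.08 0 0 10 5.8;0 0 0.08 0 0 10 5.8';python3 - <<'E'
from h import *
s=r.sense();print(s["wrist_torque"],s["ft_force"])
E
python3 -m creep '0 0 0.03 0 0 4 5.8;0 0 0.06 0 0 8 5.8;0 0 0.08 0 0 10 5.8;0 0 0.08 0 0 10 5.8';python3 - <<'E'
from h import *
s=r.sense();print(s["wrist_torque"],s["ft_force"])
E
```

```text
time: 20.75
tool_pos: [584.8, -124.2, 81.9]
tcp_rot: [179.8, -0.4, 28.7]
ft_force: [-1.1, 0.3, 2.2]
finger_gap: 61.6
[ 0.06098317  0.17057006 -0.00197884] [-1.07741768  0.33320569  2.22118578]
time: 21.15
tool_pos: [584.6, -123.7, 81.2]
tcp_rot: [179.9, -0.4, 18.8]
ft_force: [-3.4, 3.5, 5.9]
finger_gap: 61.5
[0.52559949 0.59121018 1.32319959] [-3.41293656  3.50993403  5.91757279]
```

```bash
python3 -m creep '0 0 0.03 0 0 3 5.8;0 0 0.05 0 0 6 5.8;0 0 0.05 0 0 6 5.8' 60;python3 - <<'E'
from h import *
s=r.sense();print(s["wrist_torque"],s["ft_force"])
im=imaging.snapshot("wrist");cv2.imwrite("pics/w14.png",im[:,:,::-1])
im=imaging.snapshot("side");cv2.imwrite("pics/s14.png",cv2.resize(im[80:200,300:420,::-1],None,fx=5,fy=5,interpolation=cv2.INTER_CUBIC))
E
```

```text
time: 21.45
tool_pos: [584.2, -123.8, 81.2]
tcp_rot: [180.0, -0.3, 13.0]
ft_force: [-6.4, 1.1, 8.3]
finger_gap: 61.1
[0.35483726 1.03523328 1.15016604] [-6.44735554  1.11919086  8.29622364]
```

View pics/s14.png

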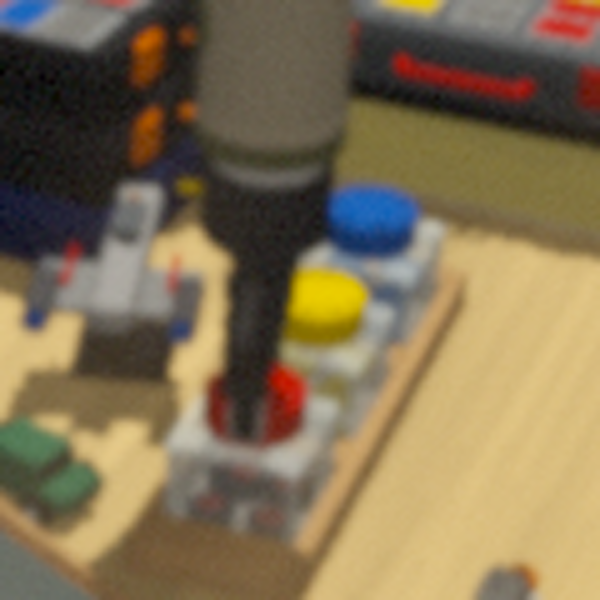

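View pics/w14.png

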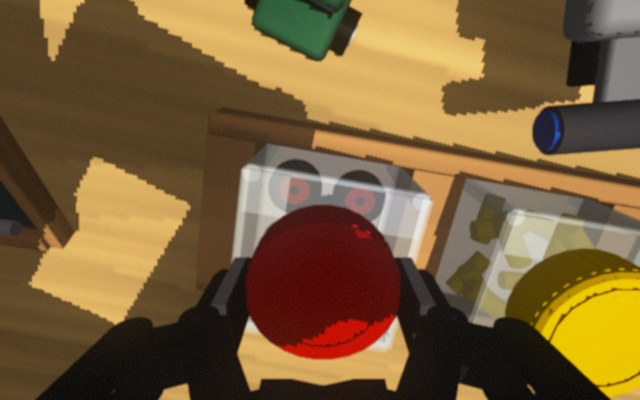

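```bash
python3 -m creep '0 0 0 0 0 0 5.8;0 0 0 0 0 0 5.8' ; python3 -m creep '0 0 0 0 0 0 6.8;0 0 0 0 0 0 7.6;0 0 0 0 0 0 8.5;0 0 0 0 0 0 8.5;0 0 0 0 0 0 8.5;0 0 0 0 0 0 8.5;0 0 -3 0 0 0 8.5;0 0 -8 0 0 0 8.5;0 0 -12 0 0 0 8.5;0 0 -12 0 0 0 8.5;0 0 -12 0 0 0 8.5'
python3 - <<'E'
from h import *
ci=imaging.camera_info("wrist");im=imaging.snapshot("wrist");cv2.imwrite("pics/w15.png",im[:,:,::-1]);np.savez("w15.npz",**ci)
im=imaging.snapshot("side");cv2.imwrite("pics/s15.png",cv2.resize(im[80:200,300:420,::-1],None,fx=5,fy=5,interpolation=cv2.INTER_CUBIC))
E
```

```text
time: 21.75
tool_pos: [584.2, -123.7, 81.3]
tcp_rot: [179.9, -0.3, 13.2]
ft_force: [-2.7, 1.3, 4.8]
finger_gap: 61.1
time: 22.85
tool_pos: [584.5, -124.1, 203.1]
tcp_rot: [179.8, -0.5, 13.2]
ft_force: [-0.8, -0.6, -0.8]
finger_gap: 85.2
```

View pics/w15.png

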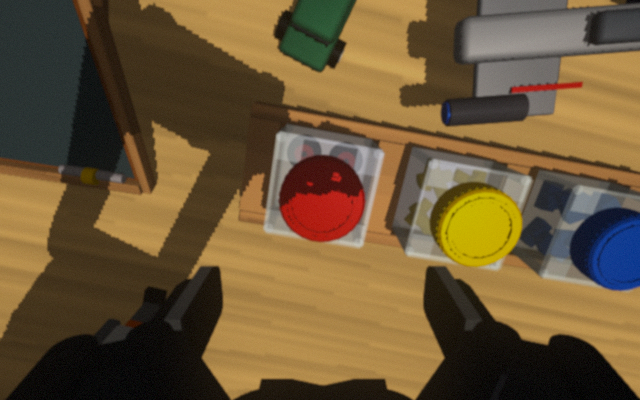

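View pics/s15.png

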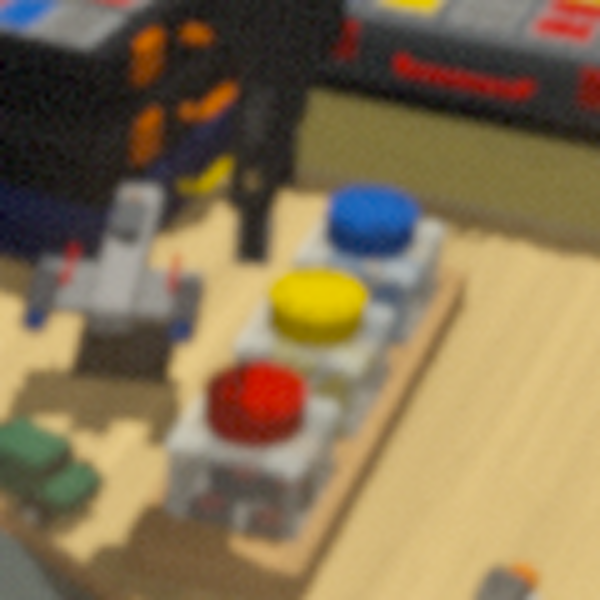

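```bash
python3 - <<'E'
from h import *
cs=imaging.camera_info("side");ct=imaging.camera_info("top");cw=dict(np.load("w15.npz"))
S=imaging.snapshot("side")
def cen(im,box,lo,hi):
    H=cv2.cvtColor(im,cv2.COLOR_RGB2HSV).astype(int);h=(H[...,0]+10)%180
    m=(h>=lo)&(h<=hi)&(H[...,1]>130)&(H[...,2]>50);k=np.zeros_like(m);k[box[1]:box[3],box[0]:box[2]]=1
    b=max(blobs(m&k,30),key=lambda b:b[1][4]);return b
W=cv2.imread("pics/w15.png")[:,:,::-1].copy()
for n,lo,hi,bs,bw in(("red",0,18,(335,145,370,175),(270,140,370,250)),("yel",30,45,(350,128,380,152),(425,170,530,275)),("blue",110,135,(362,112,390,136),(565,200,640,295))):
    a=cen(S,bs,lo,hi);w=cen(W,bw,lo,hi)
    print(n,a[0],a[1],w[0],w[1],"tri",tri((cs,*a[0]),(cw,*w[0])).round(1))
E
```

```text
red [351.  160.1] [342 152  19  17 259] [321.7 198.8] [ 280  156   85   86 5737] tri [ 581.8 -124.7   90.7]
yel [362.7 140.8] [353 134  20  15 252] [475.8 224.2] [ 430  182   93   88 6092] tri [ 589.5 -245.6   90.6]
blue [374.  123.8] [367 118  16  13 179] [616.  254.3] [ 584  213   56   77 3265] tri [ 592.2 -359.1   95.2]
```

```bash
python3 - <<'E'
from h import *
im=imaging.snapshot("top");cv2.imwrite("pics/t16.png",im[:,:,::-1])
a=cv2.imread("pics/top0.png").astype(int);d=np.abs(a-im[:,:,::-1].astype(int)).max(2)
for n,b in(("car",(372,118,402,162)),("axle",(315,198,336,206)),("pot",(180,225,212,256)),("robot",(330,240,370,262))): print(n,(d[b[1]:b[3],b[0]:b[2]]>60).mean().round(3))
r.hand_in()
E
```

```text
car 0.048
axle 0.232
pot 0.0
robot 0.392
the job is handed in; nothing more can be done
```

View pics/t16.png

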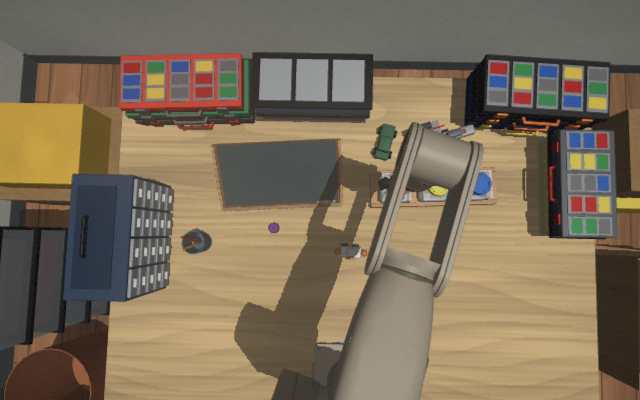

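The job is handed in at about 23 s of the 72 s allowed. The black wheel is in the open jar, and the red lid is screwed down to its stop.

- **Wheel:** The wrist picture after release shows it lying flat on the layer of wheels inside the jar.
- **Lid into its thread:** I set the lid on the neck and turned it anticlockwise. At about 90° it dropped roughly 6 mm into the thread.
- **Lid screwed home:** I then turned it clockwise for about 75–80° of tool turn. It came down about 4.7 mm, and the turning torque levelled off at 1.2–1.3 N m with the fingers starting to slip, which I took as the stop.
- **Lid height and level:** After release, the triangulated height of the red lid matches the closed yellow jar's lid (90.7 against 90.6 mm), and it looks level. This check is only good to about 1–2 mm, so it does not prove the 75 mm limit by itself; the torque at the stop is the stronger evidence. I did not measure the tilt.
- **Centring:** The same triangulation puts the lid centre about 2.5 mm from the jar position I used. I put this down to camera error, because the lid is held on the thread with 1.2 mm of play.
- **Other things on the bench:** I compared the last top picture with the first.
    - The pen pot is unchanged, and the car nearly so.
    - The axle and toy robot areas did differ. The arm's shadow lies across both, so for them the comparison is inconclusive.
    - The spaceship was not compared, and the arm hides part of it in the last top picture. It looked in place in the side pictures.
    - I felt no unexpected contact at any point.

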